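# Open the bayonet die of a cupel press

## Task

Swing the press head clear of the die as far as it goes and put the loose lock pin fully home through the head's lug into the bracket under it. Then press the die's bayonet cover down, turn it a quarter turn anticlockwise to free it, lift it off and set it down gently, handle up, on the middle of the round cork mat, with the pin left home and the other things on the bench undisturbed.

Things in the scene. Friction and masses are not known exactly. Their poses are not given: they have to be found in the camera images.
- press: Green cast iron press bed, fixed, 150 mm (its x) by 315 mm (its y) by 30 mm, origin at bench level. In its own frame (z up): die pot axis at (0, -75) mm; steel pillar with the head's pivot at (0, 75) mm; lock bracket, 36 mm square and 115 mm high, at (0, 135) mm.
- head (a joint): Swing angle of the head about its vertical pivot, rad: 0 = ram over the die, growing anticlockwise seen from above (grip moves to the bed's +x), hard stop at 1.2, where the lug hole lines up with the bracket hole. Light friction (0.3 N m), stays where left. Green hub 60 mm across, top 154 mm above bench; curved arm; ram underside 147 mm above bench. It starts over or partly over the die.
- head_grip (a point): Mid-height of the upright black grip at the end of the head's arm: round, 26 mm diameter, 50 mm tall, its foot on the 44 mm wide green ram block, 150 mm from the pivot; centre 218 mm above bench. Moves with the head.
- head_pivot (a point): Point on the vertical axis about which the head swings, 130 mm above bench (inside the hub).
- lug_hole (a point): Centre of the hole at the top face of the brass lug of the head (34 mm square, 12 mm thick, top 130 mm above bench, hole straight through, 13.5 mm diameter with 2 mm chamfer), 60 mm from the pivot. Moves with the head.
- bracket_hole (a point): Centre of the mouth of the vertical hole in the fixed bracket (top 115 mm above bench, hole 13.5 mm diameter, 45 mm deep). With the head at its stop the lug's hole lies straight above, a 3 mm gap between.
- pin_grip (a point): Centre of the orange grip of the loose steel lock pin (60 g): grip 16 mm across, 34 mm tall; under it a collar 22 mm across, 4 mm thick; then the shank, 10 mm across, 45 mm long, tapered in its last 4 mm. z points up the pin. The tip is 66 mm below. It starts upright in the rest block, collar on the block's top. Home: collar on the lug's top face, this point 151 mm above bench.
- rest: Dark wooden rest block, fixed, 56 by 56 by 52 mm high, holding the pin in a central vertical hole 14 mm in diameter; origin at its underside.
- pot: Dark steel die pot on the bed, fixed, 94 mm diameter, origin on its axis at its underside (30 mm above bench), top of the brass lips 58 mm above that (88 mm above bench). Two brass lips lie opposite on its local +x and -x sides, each about 124 degrees long; the two gaps between them are centred on its local +y and -y.
- cover_grip (a point): Point on the axis of the loose bayonet cover (0.2 to 0.4 kg), 11 mm below the top of its red handle bar, 44 mm above its flat underside, about 118 mm above bench when locked. Bar 60 mm along the cover's x, 14 mm wide, 43 mm tall, on a steel disc 54 mm across whose top is 28 mm below this point. Two lugs point along +x and -x, under the lips, 74 mm over both.
- mat: Round cork mat, fixed on the bench, 124 mm diameter, 8 mm thick, origin at its underside. Cover standing on it: cover_grip 52 mm above bench.
- mallet: Wooden mallet standing on its head, handle upright: head 70 by 110 by 75 mm, handle 26 mm diameter to 260 mm above bench. Origin at underside. Bystander.
- mould: Spare steel cupel mould, round, 68 mm diameter foot, 70 mm high, origin at underside. Bystander.
- scoop: Tin ash scoop lying on the bench, open tray 90 by 75 by 35 mm with a handle to its local -x out to 133 mm. Origin at underside of tray. Bystander.
- cupel: Small grey bone ash cupel, 34 mm diameter, 20 mm high, standing on the press bed (top 50 mm above bench). Origin at underside. Bystander.
- plunger (a joint): Spring plunger under the cover, m: 0 as locked, negative when pressed, bottoms at -0.012. It pushes up with about 10 N, rising 0.8 N per mm. Locked, the cover's x lies along the pot's x and its lugs are held up in notches 5 mm deep: press it 6 to 11 mm straight down, then turn.
- pot_axis (a point): Pot's axis at the top of the lips, 88 mm above bench. Pressed, the cover turns anticlockwise seen from above (clockwise is blocked); it is free at 75 to 100 degrees from locked, with a stop a little past 100. Let up there, the spring raises it about 6 mm above its locked height and it lifts straight out.

How it is judged:
On the way, in this order (a step that is already met when the one before it is completed fails the run):
1. the head is swung aside to its stop (value of joint head above 1.14 rad), for 0.2 s.
2. the lock pin is home through lug and bracket, with the cover still locked in the pot (value of joint head above 1.14 rad and z of pin_grip in the frame of bracket_hole below 0.041 m and horizontal distance between pin_grip and bracket_hole below 0.008 m and angle between the x axis of cover_grip and the x axis of pot, either way round below 0.4 rad and z of cover_grip in the frame of pot below 0.092 m), for 0.2 s.
3. the cover is pressed down and turned out of its notches (z of cover_grip in the frame of pot below 0.092 m and horizontal distance between cover_grip and pot below 0.01 m and angle between the x axis of cover_grip and the x axis of pot, either way round above 0.6 rad), for 0.05 s.
4. the cover is lifted out of the pot (z of cover_grip in the frame of pot above 0.12 m), for 0.05 s.
At the end, for the whole second after the job is handed in: Head within 0.06 rad of its stop; pin upright in lug and bracket (0.12 rad), collar within 5 mm of the lug's top, grip within 8 mm of the hole axis; cover at rest on the cork mat, handle up (0.08 rad), its axis within 24 mm of the mat's centre (value of joint head above 1.14 rad and z of pin_grip in the frame of bracket_hole between 0.031 and 0.041 m and horizontal distance between pin_grip and bracket_hole below 0.008 m and angle between pin_grip's own z axis and vertical below 0.12 rad and horizontal distance between cover_grip and mat below 0.024 m and z of cover_grip in the frame of mat between 0.048 and 0.056 m and angle between cover_grip's own z axis and vertical below 0.08 rad and linear speed of cover below 0.02 m/s); the robot touches nothing.
It fails at once if the mallet is knocked or moved by more than 20 mm (distance of mallet from where it was at the start of the episode above 0.02 m or angle between mallet's own z axis and vertical above 0.3 rad).
It fails at once if the mould is knocked or moved by more than 20 mm (distance of mould from where it was at the start of the episode above 0.02 m or angle between mould's own z axis and vertical above 0.3 rad).
It fails at once if the scoop is moved by more than 20 mm (distance of scoop from where it was at the start of the episode above 0.02 m).
It fails at once if the cupel is knocked or moved by more than 10 mm (distance of cupel from where it was at the start of the episode above 0.01 m or angle between cupel's own z axis and vertical above 0.3 rad).
It fails at once if the cover is dropped or banged on to the mat (over 60 N) (contact force between cover and mat above 60 N).
It also fails if it takes over 72 s, if anything falls off the work surface, if the arm or the gripper's body presses on something with over 40 N, if the wrist force passes 120 N, or if a joint passes its speed limit or range.

## Robot

A 6-joint arm with a two-finger parallel gripper is mounted at the origin on the work surface. World frame = base frame: x ahead of the robot, y to its left, z up, the work surface at z = 0. Lengths are in m, angles in rad, forces in N, time in s.
With the tool pointing down it reaches from about 0.275 to 0.75 m from the base axis. Payload 10.2 kg.
Tool frame: the origin (TCP) lies midway between the tips of the shut fingers; the grasp point (between the pads) lies 19 mm behind it (env.hold_point_z is the distance from the TCP to the grasp point, in m); x points along the fingers, z is the direction in which the jaws open and shut, and the axes are right-handed (so a half turn about x gives the same grasp; the last joint's range is limited). The gripper opens to 85 mm and grips with 20 to 120 N. Pads are 22 mm wide; open, the fingers measure 114 mm over their backs; the gripper's body (76 mm by 85 mm) begins 54 mm behind the grasp point. The pads swing forward as they close: fully open they stand 13 mm farther back than shut.
Start: joints at [-0.223, 0.313, 1.498, -0, 1.331, -0.223], TCP at [0.525, -0, 0.231] pointing down, gripper open.
Joint ranges: [-2.94, 2.94], [-0.97, 2.17], [0.19, 2.56], [-1.23, 4.37], [0.02, 3.11], [-2.88, 2.88]. Speed limits (rad/s): [2.39, 2.39, 3.01, 3.14, 3.14, 3.14].

## Interface

Orientations are given as a unit quaternion [x, y, z, w].
In Python, from bench import env, kinematics, monitor, eyes, job gives the robot as it stands. The module is installed in compiled form; this text tells all that it offers. Calls block until the motion is done:
- env.reach(position, orientation): joint-space move of the TCP to a pose.
- env.movel(position, velocity=0.15, frame=None, guard=None): straight line of the TCP; frame=None keeps the orientation; velocity is the mean speed in m/s. With guard (N) it stops when the force on the tool has changed by that much, and returns True; else False.
- env.set_joints(angles): joint-space move.
- env.release() and env.close_gripper(effort=None): open the fingers fully, or close them until they stop; effort is the grip in N (None keeps the last).
- env.hold(seconds).
- kinematics.ik(position, orientation): joint angles nearest the present ones, or None.
- monitor.sense(): the state.
- eyes.grab_frame(name): name is "scene" or "side" or "wrist"; returns a dict with "frame" (400x640x3 uint8, red, green, blue), "mtx" (3x3 intrinsics, pixels), "k1" (the pictures are not rectified: a ray, as slopes to the right and down, at radius r is drawn at 1 + k1 r^2 times it, then the intrinsics apply), "view" (4x4, takes a point from world to camera coordinates). Camera axes: x right, y down, z forward; pixel columns grow to the right and rows downward; lengths in m; the calibration is good to about 2 mm. A picture is of the moment at which its call begins. There is no depth.
A pose or a line that the arm cannot do raises env.MotionError and nothing moves.
- job.hand_in(): hands the job in, once; it reports no verdict.
The state is a dict: "clock": time; "joints": joint angles; "qvel": joint speeds; "joint_efforts": joint torques, N m; "position": TCP position; "ee_rot": TCP orientation; "contact_force": force on the tool from outside, world axes, zero at the start; "ft_torque": the same for the moment, N m; "finger_gap": opening from 0.0 (shut) to 1.0 (fully open).
Only numpy, scipy, OpenCV 4.12 (cv2) and the standard library are available. Lean on these libraries where they do the work, as an engineer would, in place of code of your own. Each camera call takes 0.05 s, during which the arm holds its last target. There are 200 camera calls.

## Working session

There is one attempt and no reset: what is moved stays moved. The work goes in short steps, each a Python script; the robot and the scene stay as the last script left them, time stands still between calls to the robot, and variables do not carry over. Pictures are saved under pics/ and viewed, about 8 in all and at most 12, crops included, and the job is handed in when it is done.

```bash
mkdir -p pics
cat > h.py <<'E'
import numpy as np, cv2
from bench import env, kinematics, monitor, eyes, job
from scipy.spatial.transform import Rotation as R
def save(cam,fn):
    d=eyes.grab_frame(cam); cv2.imwrite('pics/'+fn+'.png',d['frame'][:,:,::-1]); np.savez('pics/'+fn+'.npz',**d); return d
def load(fn): return dict(np.load('pics/'+fn+'.npz'))
def ray(d,u,v):
    K=d['mtx'];k=float(d['k1']);p=np.array([(u-K[0,2])/K[0,0],(v-K[1,2])/K[1,1]])
    q=p.copy()
    for _ in range(30): q=p/(1+k*(q@q))
    V=d['view'];c=-V[:3,:3].T@V[:3,3]
    return c,V[:3,:3].T@np.array([q[0],q[1],1.])
def atz(d,u,v,z):
    c,r=ray(d,u,v); return c+r*(z-c[2])/r[2]
def proj(d,P):
    V=d['view'];p=V[:3,:3]@np.asarray(P,float)+V[:3,3];q=p[:2]/p[2];q=q*(1+float(d['k1'])*(q@q))
    K=d['mtx'];return np.array([K[0,0]*q[0]+K[0,2],K[1,1]*q[1]+K[1,2]])
def down(a):
    """tool x down; jaw (tool z) along world angle a"""
    x=np.array([0,0,-1.]);z=np.array([np.cos(a),np.sin(a),0]);y=np.cross(z,x)
    return R.from_matrix(np.array([x,y,z]).T).as_quat()
E
python3 - <<'E'
from h import *
for c in ['scene','side','wrist']:
    d=save(c,c+'0'); V=d['view']; print(c,-V[:3,:3].T@V[:3,3],V[2,:3],d['mtx'][0,0],d['k1'])
s=monitor.sense();print(s['clock'],s['ee_rot'],R.from_quat(s['ee_rot']).as_matrix(),env.hold_point_z)
E
```

```text
scene [1.13400159 0.10348499 0.90538589] [-0.59718045 -0.10187305 -0.79561133] 381.5477511340893 -0.03272562292147023
side [0.26168863 0.58618333 0.70226884] [ 0.37705089 -0.66477217 -0.6449113 ] 371.65672096579874 -0.026900469877023967
wrist [0.52517183 0.07078259 0.37387824] [-6.51968377e-04 -2.82016039e-01 -9.59409469e-01] 339.0498604354635 -0.05637128801828473
0.15 [8.46387358e-05 7.07443565e-01 7.06237847e-05 7.06769829e-01] [[-9.52804466e-04  1.99247376e-05  9.99999546e-01]
 [ 2.19583778e-04  9.99999976e-01 -1.97155257e-05]
 [-9.99999522e-01  2.19564894e-04 -9.52808818e-04]] 0.0187
```

View pics/scene0.png

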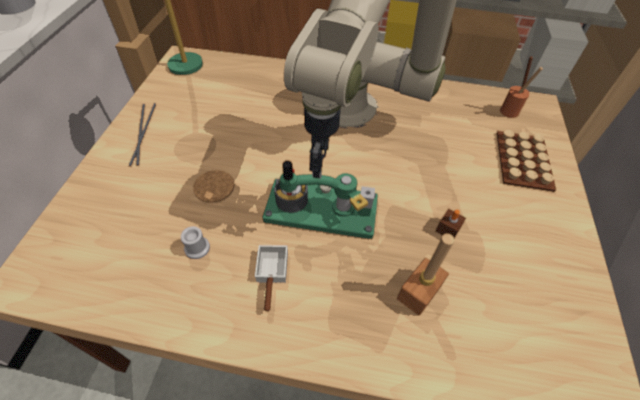

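View pics/side0.png

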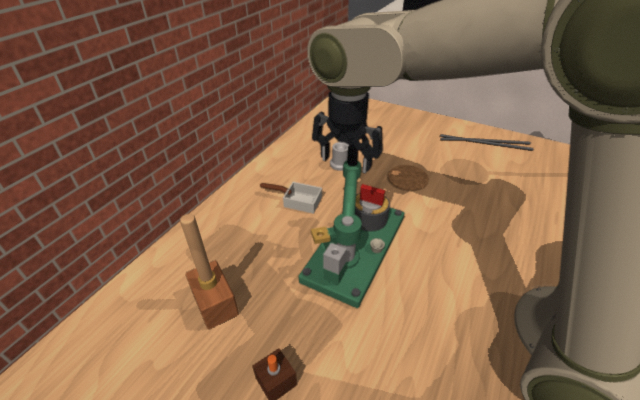

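The scene view shows the bed around (322,208), with the pot and grip at (290,185), hub (345,185), bracket (368,193), lug (358,203), pin (455,215), mat (213,186), mould (195,242), scoop (271,270) and mallet (425,285). Next I'll view enlarged crops.

Run:
```python
from h import *
a=cv2.imread('pics/scene0.png')[150:250,185:385]; b=cv2.imread('pics/side0.png')[150:310,280:440]
cv2.imwrite('pics/c1.png',cv2.resize(a,None,fx=4,fy=4,interpolation=cv2.INTER_CUBIC))
cv2.imwrite('pics/c2.png',cv2.resize(b,None,fx=3.75,fy=3.75,interpolation=cv2.INTER_CUBIC))
```

```text
(no output)
```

View pics/c1.png

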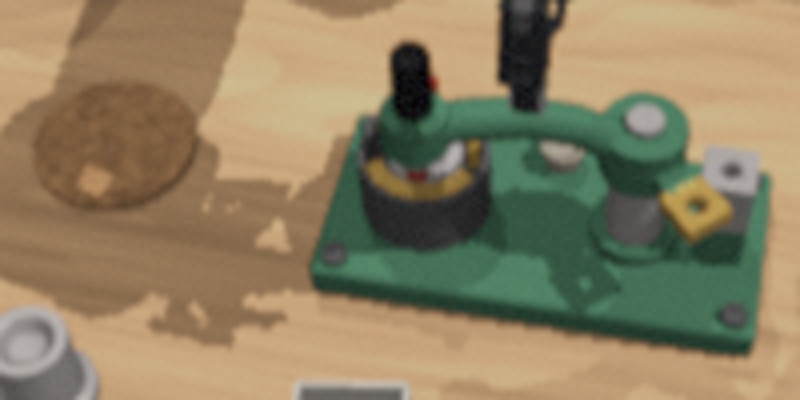

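View pics/c2.png

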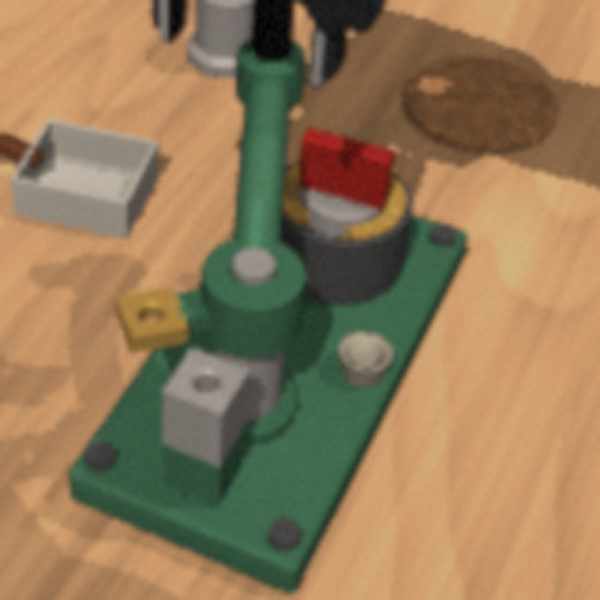

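Run:
```python
from h import *
S=load('scene0');D=load('side0')
f1=lambda X,Y:(185+(X+.5)/4-.5,150+(Y+.5)/4-.5)
f2=lambda X,Y:(280+(X+.5)/3.75-.5,150+(Y+.5)/3.75-.5)
def show(n,p1,p2,z):
    if p1:print(n,'scene',atz(S,*p1,z).round(4))
    if p2:print(n,'side ',atz(D,*p2,z).round(4))
show('brk',f1(732,170),f2(207,382),.115)
show('hub',f1(645,120),f2(254,266),.156)
show('lug',f1(698,206),f2(152,313),.130)
show('griptop',f1(411,50),None,.243)
show('bar1',None,f2(309,133),.129);show('bar2',None,f2(393,153),.129)
show('mat',f1(117,145),f2(480,103),.008)
show('pintop',(456,211),(271.5,358),.090)
show('cornNL',f1(313,272),None,.03);show('cornNR',f1(750,345),None,.03)
show('cornFR',f1(768,177),f2(466,237),.03)
show('cornside NL',None,f2(75,478),.03);show('cornside NF',None,f2(292,580),.03)
show('cupel',f1(562,150),f2(366,350),.05)
show('mallet top',(447,240),(190,218),.26)
show('mould top',(192,235),(340,150),.07)
show('scoop',(271,262),(304,190),.03)
show('pot rim',f1(425,165),None,.088)
```

```text
brk scene [0.4852 0.1222 0.115 ]
brk side  [0.4834 0.1244 0.115 ]
hub scene [0.4891 0.0612 0.156 ]
hub side  [0.4835 0.0681 0.156 ]
lug scene [0.5314 0.1038 0.13  ]
lug side  [0.5284 0.1053 0.13  ]
griptop scene [ 0.5385 -0.0775  0.243 ]
bar1 side  [ 0.5165 -0.0874  0.129 ]
bar2 side  [ 0.4606 -0.0942  0.129 ]
mat scene [ 0.4683 -0.3365  0.008 ]
mat side  [ 0.4635 -0.3315  0.008 ]
pintop scene [0.4806 0.3619 0.09  ]
pintop side  [0.4794 0.3661 0.09  ]
cornNL scene [ 0.5656 -0.1518  0.03  ]
cornNR scene [0.5641 0.1536 0.03  ]
cornFR scene [0.4166 0.1509 0.03  ]
cornFR side  [ 0.4159 -0.1488  0.03  ]
cornside NL side  [0.5502 0.1614 0.03  ]
cornside NF side  [0.4087 0.1635 0.03  ]
cupel scene [0.4385 0.0005 0.05  ]
cupel side  [0.4322 0.0023 0.05  ]
mallet top scene [0.6936 0.2885 0.26  ]
mallet top side  [0.6828 0.2905 0.26  ]
mould top scene [ 0.6808 -0.3034  0.07  ]
mould top side  [ 0.6717 -0.2826  0.07  ]
scoop scene [ 0.6951 -0.093   0.03  ]
scoop side  [ 0.6966 -0.1051  0.03  ]
pot rim scene [ 0.5017 -0.0846  0.088 ]
```

Run:
```python
from h import *
a=cv2.imread('pics/wrist0.png')
b=cv2.imread('pics/side0.png')[330:400,230:320]; c=cv2.imread('pics/scene0.png')[195:245,425:475]
a2=a.copy(); 
b=cv2.resize(b,(320,249),interpolation=cv2.INTER_CUBIC); c=cv2.resize(c,(249,249),interpolation=cv2.INTER_CUBIC)
im=np.zeros((600,640,3),np.uint8); im[:345]=a[:345]; im[350:599,:320]=b; im[350:599,330:579]=c
cv2.imwrite('pics/c3.png',im)
```

```text
(no output)
```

View pics/c3.png

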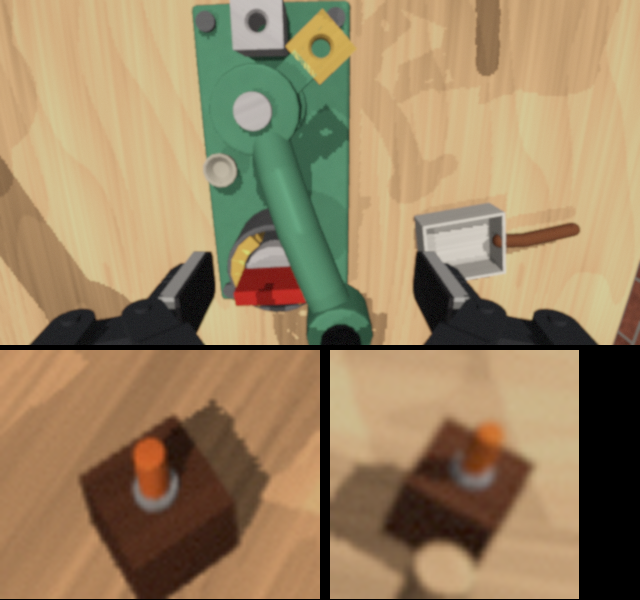

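The wrist view shows the bracket hole at (257,20), hub cap (252,110), lug hole (320,46) and cupel (220,168). The ram foot is at (340,330), and the red bar edge runs from (236,300) to (304,300).

Run:
```python
from h import *
W=load('wrist0')
for n,u,v,z in [('brk',257,20,.115),('hub',252,110,.156),('lug',320,46,.13),('bedNW',194,6,.03),('bedNE',349,2,.03),('cupel',220,165,.05),('bar',240,270,.129),('bar',303,268,.129)]: print(n,atz(W,u,v,z).round(4))
B=np.array([.4845,.1235]);H=np.array([.487,.0635]);d=(B-H)/np.linalg.norm(B-H);print(d,H-2.5*(B-H))
# swing path check by IK
piv=B-.06*d; ang=np.arctan2(-d[1],-d[0])
for th in [.36,.6,.9,1.2]:
    a=ang+th; p=piv+.15*np.array([np.cos(a),np.sin(a)]); j=kinematics.ik([*p,.207],down(th)); print(th,p,j)
```

```text
brk [0.4853 0.1226 0.115 ]
hub [0.4864 0.0622 0.156 ]
lug [0.5293 0.1032 0.13  ]
bedNW [0.4138 0.1527 0.03  ]
bedNE [0.5576 0.1549 0.03  ]
cupel [0.4337 0.006  0.05  ]
bar [ 0.4653 -0.0646  0.129 ]
bar [ 0.5164 -0.0626  0.129 ]
[-0.04163054  0.99913307] [ 0.49325 -0.0865 ]
0.36 [ 0.54563744 -0.074511  ] [-3.48505589e-01  3.88375849e-01  1.45671777e+00 -4.44089210e-16
  1.29649904e+00 -7.08505589e-01]
0.6 [ 0.57677465 -0.05661504] [-2.99890539e-01  4.51435849e-01  1.36351051e+00 -4.44089210e-16
  1.32664630e+00 -8.99890539e-01]
0.9 [ 0.6082767 -0.0247171] [-2.32832031e-01  5.16653074e-01  1.26311249e+00 -4.44089210e-16
  1.36182709e+00 -1.13283203e+00]
1.2 [0.62894527 0.01506567] [-1.61979844e-01  5.63259097e-01  1.18900675e+00 -4.44089210e-16
  1.38932681e+00 -1.36197984e+00]
```

Run:
```python
from h import *
piv=np.array([.4865,.0625]); y0=np.radians(1.4)
def P(th,z=.206):
    a=-np.pi/2+y0+th; return [piv[0]+.15*np.cos(a),piv[1]+.15*np.sin(a),z]
env.reach(P(.36,.285),down(.36+y0))
print('down',env.movel(P(.36),.12,guard=10))
env.close_gripper(30); s=monitor.sense();print(s['clock'],s['finger_gap'],s['contact_force'])
for th in np.arange(.48,1.30,.12):
    g=env.movel(P(min(th,1.26)),.12,frame=down(min(th,1.26)+y0),guard=15)
    s=monitor.sense();print(round(th,2),g,s['position'].round(4) if hasattr(s['position'],'round') else s['position'],np.round(s['contact_force'],1))
    if g and th>.8: break
env.hold(.2)
s=monitor.sense();p=np.array(s['position']);print(s['clock'],p,np.arctan2(*(p[:2]-piv)[::-1])+np.pi/2-y0)
env.release(); env.movel([p[0],p[1],.29],.2)
save('wrist','w1');save('scene','s1');d=save('side','d1')
print(monitor.sense()['clock'])
im=np.vstack([cv2.resize(cv2.imread('pics/w1.png'),(640,400)),cv2.resize(cv2.imread('pics/s1.png')[160:240,260:420],(400,200),interpolation=cv2.INTER_CUBIC) if 0 else np.hstack([cv2.resize(cv2.imread('pics/s1.png')[150:250,260:420],(320,200),interpolation=cv2.INTER_CUBIC),cv2.resize(cv2.imread('pics/d1.png')[190:290,290:450],(320,200),interpolation=cv2.INTER_CUBIC)])])
cv2.imwrite('pics/c4.png',im)
```

```text
down False
2.0917 0.3004886274772333 [-0.82167008  0.3957604   2.86637563]
0.48 False [ 0.5593 -0.0687  0.2063] [0.9 0.9 3.7]
0.6 False [ 0.5742 -0.0591  0.2063] [-0.3  1.4  4.8]
0.72 False [ 0.5881 -0.0477  0.2063] [-0.5  2.5  5.4]
0.84 False [ 0.6005 -0.0346  0.2063] [-0.4  2.   5.2]
0.96 False [ 0.6112 -0.0203  0.2063] [-0.8  2.6  5.6]
1.08 False [ 0.6201 -0.0048  0.2063] [-1.6  2.3  5.5]
1.2 True [0.6266 0.0106 0.2063] [-3.2 -4.3  3.7]
4.3333 [0.62661107 0.0106779  0.20631982] 1.192101032429755
5.6667
```

View pics/c4.png

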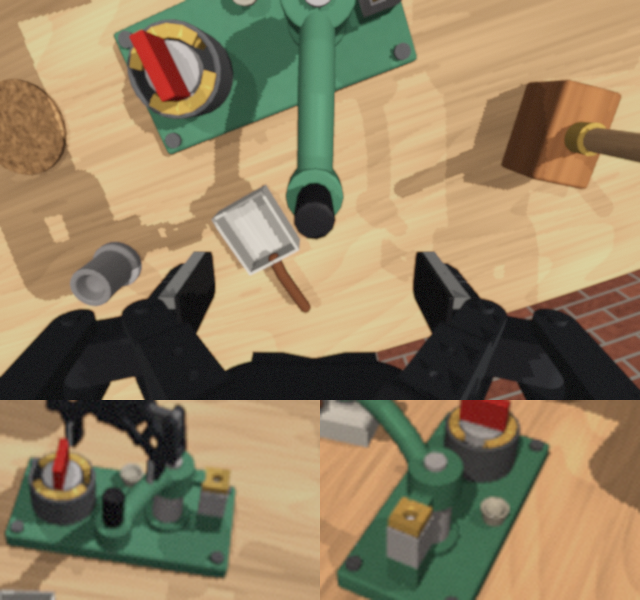

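The head is at its stop: lug over bracket in the scene inset at (215,478) and in the side inset at (410,518). The bystanders are untouched. Next I'll find the pin by its orange colour from above.

Run:
```python
from h import *
S=load('s1');D=load('d1')
print('lug',atz(S,367.3,188.8,.13),atz(D,334.8,248.3,.13))
s=monitor.sense()['position']
env.movel([.55,.15,.30],.3); env.reach([.48,.33,.24],down(0))
d=save('wrist','w2')
print(proj(d,[.48,.364,.09]),monitor.sense()['clock'])
h=cv2.cvtColor(d['frame'],cv2.COLOR_RGB2HSV)
m=((h[...,0]>4)&(h[...,0]<16)&(h[...,1]>190)&(h[...,2]>120)).astype(np.uint8)
n,l,st,c=cv2.connectedComponentsWithStats(m);
for i in range(1,n):
    if st[i,4]>60: print(st[i],c[i],atz(d,*c[i],.08))
```

```text
lug [0.4865412  0.11971025 0.13      ] [0.48165147 0.12857085 0.13      ]
[312.4768231  139.04682598] 7.8
[305 128  16  19 212] [312.65566038 138.49528302] [0.48013077 0.36325595 0.08      ]
```

View pics/w2.png

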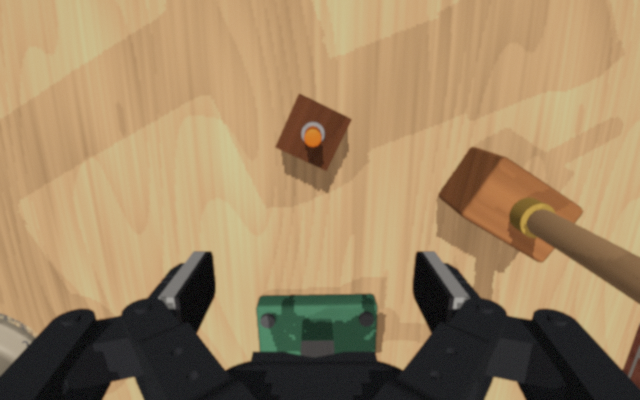

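Run:
```python
from h import *
env.movel([.480,.363,.20],.25)
print(env.movel([.480,.363,.064],.15,guard=12))
env.close_gripper(50); s=monitor.sense();print(s['clock'],s['finger_gap'],s['contact_force'])
env.movel([.480,.363,.26],.2)
env.movel([.485,.05,.27],.3)
d=save('wrist','w3');s=monitor.sense();print(s['clock'],s['finger_gap'],proj(d,[.485,.1227,.13]))
im=d['frame'][:,:,::-1]; u,v=proj(d,[.485,.1227,.13]).astype(int)
x0,y0=max(u-50,0),max(v-37,0); print(x0,y0)
cv2.imwrite('pics/c5.png',np.vstack([cv2.resize(np.ascontiguousarray(im[y0:y0+75,x0:x0+100]),(400,300),interpolation=cv2.INTER_CUBIC),cv2.resize(np.ascontiguousarray(im[100:400,120:520]),(400,300))]))
```

```text
False
9.8667 0.16939794910422407 [-1.01145659 -0.25222375  2.52911117]
12.2417 0.16750823093025835 [313.48712046  94.40827359]
263 57
```

View pics/c5.png

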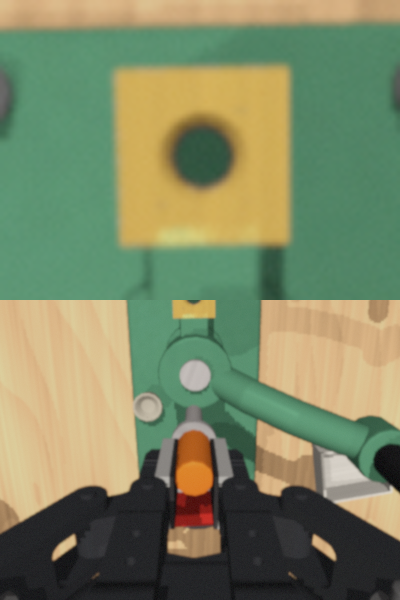

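Run:
```python
from h import *
d=load('w3'); hole=atz(d,313,95.1,.13); top=atz(d,314,278,.296); print(hole,top,monitor.sense()['position'])
off=top[:2]-np.array(monitor.sense()['position'][:2]); print('pin offset',off)
x,y=hole[:2]; 
env.movel([x,y,.27],.2); env.movel([x,y,.205],.15); print(np.round(monitor.sense()['contact_force'],1))
# home: TCP = .064 + (.151-.073) = .142
g=env.movel([x,y,.144],.05,guard=10); s=monitor.sense(); print(g,s['clock'],s['position'],np.round(s['contact_force'],1))
```

```text
[0.48460863 0.1221613  0.13      ] [0.4852769  0.05362443 0.296     ] [0.48486627 0.05108063 0.26983181]
pin offset [0.00041062 0.0025438 ]
[ 0.3  0.4 -0.3]
False 14.7 [0.48468384 0.12179238 0.14377244] [ 0.7 -5.9  0.1]
```

Run:
```python
from h import *
p=np.array(monitor.sense()['position']);
env.movel([p[0],p[1]-.0015,p[2]],.05)
g=env.movel([p[0],p[1]-.0015,.1395],.03,guard=8); s=monitor.sense(); print(g,s['position'],np.round(s['contact_force'],1))
env.release(); env.hold(.2)
q=np.array(monitor.sense()['position']); env.movel([q[0],q[1],.26],.2)
env.movel([q[0],.03,.27],.3); d=save('wrist','w4'); S=save('scene','s4'); D=save('side','d4')
s=monitor.sense(); print(s['clock'])
for z in(.134,.168): print(proj(d,[.4846,.122,z]),proj(D,[.4846,.122,z]))
im=np.vstack([d['frame'][:300],np.hstack([cv2.resize(S['frame'][150:230,280:408],(320,200)),cv2.resize(D['frame'][190:270,290:418],(320,200))])])[:,:,::-1]
cv2.imwrite('pics/c6.png',im)
```

```text
True [0.48595978 0.12061491 0.14210744] [-0.1 -0.   5.8]
17.3833
[312.40204304  66.8254757 ] [335.01370917 244.33472393]
[312.25229395  62.6861904 ] [335.36948836 232.74223909]
```

View pics/c6.png

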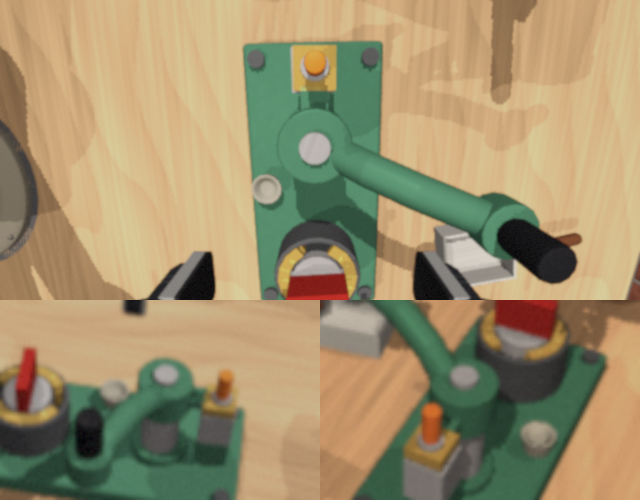

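The pin is home: contact came at TCP z 0.1421 against 0.142 predicted, and the collar sits on the brass lug in all views. Now the cover.

Run:
```python
from h import *
env.movel([.487,-.12,.25],.3)
d=save('wrist','w5'); print(monitor.sense()['clock'],proj(d,[.489,-.087,.129]))
u,v=proj(d,[.489,-.087,.129]).astype(int); x0,y0=u-80,max(v-60,0); print(x0,y0)
cv2.imwrite('pics/c7.png',cv2.resize(d['frame'][y0:y0+120,x0:x0+160,::-1],(800,600),interpolation=cv2.INTER_CUBIC))
```

```text
18.0917 [315.43592326 146.7343329 ]
235 86
```

View pics/c7.png

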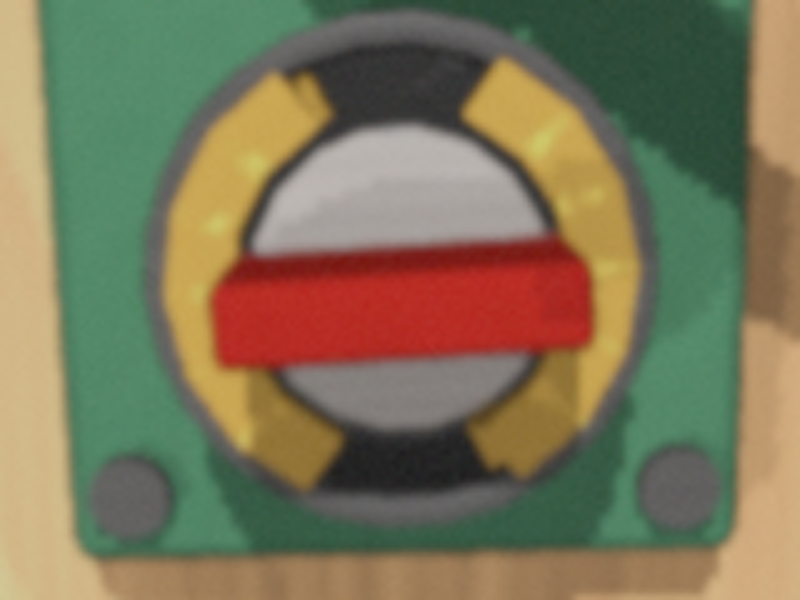

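The bar top face is centred at (403,317) in the crop and tilted about 3.5°. It is concentric with the pot's lips, so I'll grasp, press and check the force before turning.

Run:
```python
from h import *
d=load('w5'); f=lambda X,Y,z:atz(d,235+(X+.5)/5-.5,86+(Y+.5)/5-.5,z)
c=np.array([f(*p,.129)for p in[(213,290),(590,265),(590,345),(220,367)]]); print(c.round(4)); m=c.mean(0)
v=(c[1]-c[0])+(c[2]-c[3]); yaw=np.arctan2(v[1],v[0]); disc=f(400,277,.090); rim=f(403,270,.088)
print(m,np.degrees(yaw),disc,rim)
x,y=(m[:2]*2+disc[:2])/3; print(x,y)
q=down(yaw-np.pi/2)
env.reach([x,y,.23],q); env.movel([x,y,.15],.2); print(env.movel([x,y,.099],.08,guard=10))
env.close_gripper(100); s=monitor.sense(); f0=np.array(s['contact_force']);print(s['clock'],s['finger_gap'],f0.round(1),s['joints'])
for k in(.003,.006,.0085):
    env.movel([x,y,.099-k],.03); s=monitor.sense(); print(k,s['position'],np.round(s['contact_force'],1))
```

```text
[[ 0.4592 -0.0845  0.129 ]
 [ 0.5178 -0.0807  0.129 ]
 [ 0.5182 -0.0932  0.129 ]
 [ 0.46   -0.0967  0.129 ]]
[ 0.48881504 -0.08875024  0.129     ] 3.600839008272996 [ 0.48854786 -0.08753861  0.09      ] [ 0.4890948  -0.08654287  0.088     ]
0.48872598033006515 -0.08834636214264646
False
21.4833 0.14863047685000708 [-1.2  1.4  3.8] [-4.15089408e-01  4.02194483e-01  1.74895141e+00  1.35322505e-04
  9.90237882e-01  1.09273660e+00]
0.003 [ 0.48891419 -0.08839564  0.0963349 ] [-1.4  1.3  5.2]
0.006 [ 0.48885967 -0.08838211  0.09329508] [-0.5  1.2  5.3]
0.0085 [ 0.48887045 -0.08840952  0.09180088] [-5.9  2.4 16.4]
```

Run:
```python
from h import *
x,y=.4887,-.0883
env.hold(.2); s=monitor.sense(); print(s['position'][2],np.round(s['contact_force'],1),s['finger_gap'])
for z in(.0885,.087,.0855,.084):
    env.movel([x,y,z],.03); env.hold(.1);s=monitor.sense(); F=s['contact_force'][2]; print(z,s['position'],np.round(s['contact_force'],1),s['finger_gap'])
    if F>24: break
d=save('side','d5');print(s['clock'])
# red bar top row extents vs locked view d4
for n in('d4','d5'):
    h=cv2.cvtColor(load(n)['frame'],cv2.COLOR_RGB2HSV); m=((h[...,0]<6)|(h[...,0]>174))&(h[...,1]>180)&(h[...,2]>90); ys,xs=np.where(m[150:260,320:440]); print(n,len(ys),ys.min()+150,ys.max()+150,xs.min()+320,xs.max()+320)
```

```text
0.09178023836687005 [-6.9  1.9 17.3] 0.14975421172537257
0.0885 [ 0.48892419 -0.08842013  0.09076918] [-10.6   4.2  27.5] 0.15448993896223348
22.7833
d4 346 185 204 360 384
d5 152 190 206 360 383
```

Run:
```python
from h import *
S=save('scene','s5'); W=save('wrist','w6')
c=lambda n,x,y,w,h:cv2.resize(load(n)['frame'][y:y+h,x:x+w,::-1],(400,300),interpolation=cv2.INTER_CUBIC)
cv2.imwrite('pics/c8.png',np.vstack([np.hstack([c('d4',340,165,80,60),c('d5',340,165,80,60)]),np.hstack([c('s5',250,150,80,60),c('w6',200,160,240,180)])]))
```

```text
(no output)
```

View pics/c8.png

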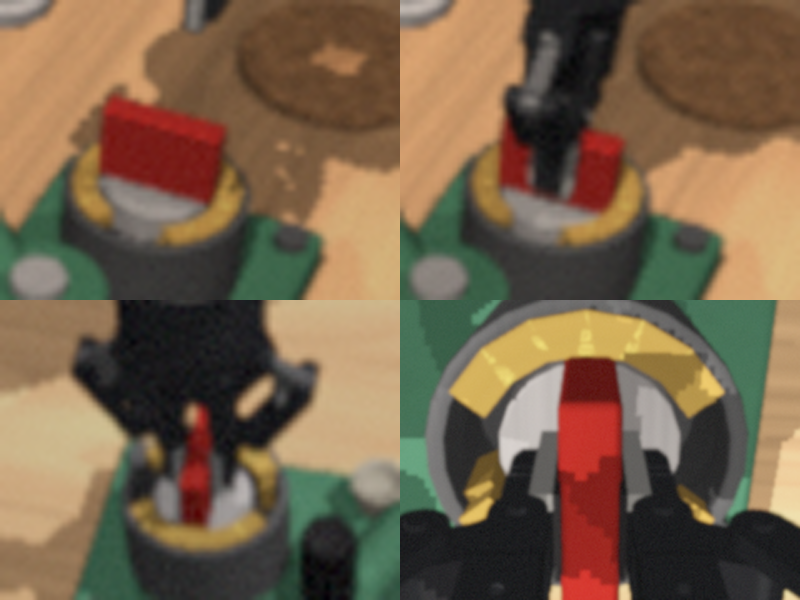

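Run:
```python
from h import *
d=load('d5'); print(proj(d,[.46,-.093,.129]),proj(d,[.46,-.093,.119]))
s=monitor.sense();print(s['clock'],s['position'],R.from_quat(s['ee_rot']).as_matrix()[:,0],np.round(s['contact_force'],1),np.round(s['ft_torque'],2))
# subpixel shift of unoccluded right bar end between d4 and d5
a=load('d4')['frame'];b=d['frame']
A=a[185:210,374:390].astype(np.float32);B=b[185:210,374:390].astype(np.float32)
A=A[...,0]-A[...,1];B=B[...,0]-B[...,1]; print(cv2.phaseCorrelate(A,B,cv2.createHanningWindow((16,25),cv2.CV_32F)))
```

```text
[384.48278616 190.78266778] [384.04555461 193.95135712]
22.9333 [ 0.48893641 -0.08843268  0.09080289] [ 1.09512584e-03 -9.15800829e-04 -9.99998981e-01] [-10.8   3.5  28.2] [0.65 1.73 0.04]
((0.005920299608317414, 2.5821684195031676), 1.1457448554039003)
```

The cover has moved down about 7 to 8 mm with the fingers: the bar shifted 2 to 2.6 px at 0.32 px/mm. That depth is enough, so turn it.

Run:
```python
from h import *
yaw=np.radians(3.6); x,y=.4885,-.0883
for t in(22,44,66,88):
    j=kinematics.ik([x,y,.0885],down(yaw-np.pi/2+np.radians(t)))
    env.set_joints(j); s=monitor.sense(); print(t,s['clock'],s['position'],np.round(s['contact_force'],1),np.round(s['ft_torque'],2),s['finger_gap'],s['joints'][5]-j[5])
    if abs(s['ft_torque'][2])>3: break
```

```text
22 23.3917 [ 0.48905185 -0.08807173  0.08974588] [-1.7  5.4 15.3] [0.8  0.56 0.41] 0.15021394950154732 -0.0007510218987740735
44 23.85 [ 0.48905523 -0.0877161   0.08952811] [-1.1  6.6 12.9] [1.1  0.29 0.51] 0.1490656406836211 -0.0009502396851349126
66 24.3083 [ 0.48943398 -0.08792005  0.08963313] [ 0.8  6.4 11.9] [1.   0.01 0.58] 0.14610760253847832 -0.0011853639849485273
88 24.7667 [ 0.48968524 -0.08864299  0.08990678] [ 0.   1.5 12. ] [0.32 0.09 0.08] 0.14950698596367984 -0.0004165453768839589
```

Run:
```python
from h import *
print('mat w1',atz(load('w1'),20,127,.008))
x,y=.489,-.0883
env.movel([x,y,.105],.04); s=monitor.sense(); print(s['position'],np.round(s['contact_force'],1),np.round(s['ft_torque'],2))
g=env.movel([x,y,.20],.1,guard=15); s=monitor.sense(); print(g,s['clock'],s['position'],np.round(s['contact_force'],1),s['finger_gap'])
if not g:
    env.movel([.466,-.39,.22],.25)   # camera looks ahead (+y): mat in view
    d=save('wrist','w7'); h=cv2.cvtColor(d['frame'],cv2.COLOR_RGB2HSV); print(proj(d,[.466,-.334,.008]),monitor.sense()['clock'])
    S=save('scene','s7')
    for n in('w7','s7'): print(n, proj(load(n),[.466,-.334,.008]))
    cv2.imwrite('pics/c9.png',np.hstack([d['frame'][:,:,::-1][:,100:500],S['frame'][100:300,130:330,::-1].repeat(2,0).repeat(2,1)]))
```

```text
mat w1 [ 0.46387269 -0.33680704  0.008     ]
[ 0.48905638 -0.08837822  0.10472647] [ 1.7 -0.2  1.7] [-0.12 -0.28  0.02]
False 26.4333 [ 0.48863447 -0.08815067  0.19926298] [ 0.5  1.  -3.5] 0.14801811442809443
[314.66393258 111.64413565] 27.85
w7 [314.66393258 111.64413565]
s7 [214.94089922 185.42771761]
```

View pics/c9.png

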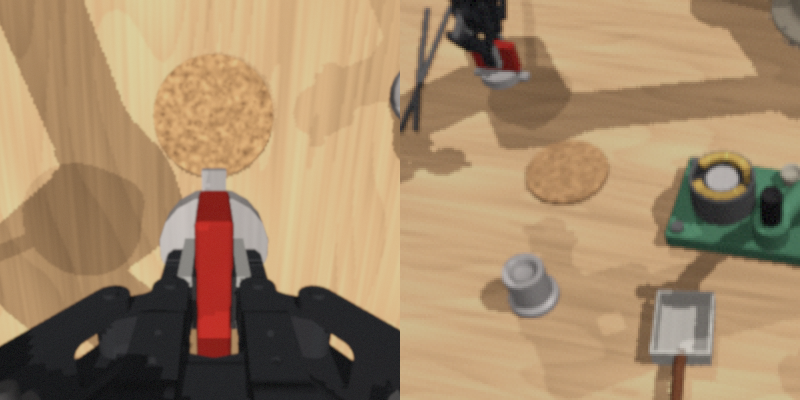

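The cover is held upright, and the mat centre in the wrist view is about (314,114), which gives (0.465, -0.336). Placing it there.

Run:
```python
from h import *
x,y=.465,-.336
env.movel([x,y,.15],.2); env.movel([x,y,.045],.1)
g=env.movel([x,y,.029],.02,guard=5); s=monitor.sense(); print(g,s['clock'],s['position'],np.round(s['contact_force'],1),np.round(s['ft_torque'],2))
if g:
    env.hold(.2); env.release(); env.hold(.2)
    p=s['position']; env.movel([p[0],p[1],.18],.15); env.movel([.465,-.39,.24],.2)
    d=save('wrist','w8');S=save('scene','s8');D=save('side','d8'); print(monitor.sense()['clock'])
    h=cv2.cvtColor(d['frame'],cv2.COLOR_RGB2HSV); m=(((h[...,0]<6)|(h[...,0]>174))&(h[...,1]>180)&(h[...,2]>90)).astype(np.uint8)
    n,l,st,c=cv2.connectedComponentsWithStats(m); i=1+st[1:,4].argmax(); print(st[i],c[i],atz(d,*c[i],.055),proj(d,[.465,-.336,.063]))
    for nm,dd in(('scene',S),('side',D)):
        h=cv2.cvtColor(dd['frame'],cv2.COLOR_RGB2HSV); m=(((h[...,0]<6)|(h[...,0]>174))&(h[...,1]>170)&(h[...,2]>70)).astype(np.uint8)
        n,l,st,c=cv2.connectedComponentsWithStats(m); i=1+st[1:,4].argmax(); print(nm,st[i],atz(dd,*c[i],.045))
    a=load('s4')['frame'].astype(int); df=np.abs(a-S['frame']).max(2)
    for nm,(u,v,r) in dict(pin=(369,188,10),mallet=(425,280,25),mould=(195,242,15),scoop=(271,275,20),cupel=(325,188,7)).items(): print(nm,df[v-r:v+r,u-r:u+r].mean())
```

```text
True 30.2833 [ 0.46492946 -0.33595779  0.03336072] [ 0.  -0.   4.6] [ 0.07  0.03 -0.01]
33.2167
[309  85  15  65 819] [315.89377289 117.38095238] [ 0.4652818  -0.33767133  0.055     ] [315.67540742 116.02664008]
scene [201 170  21  13 193] [ 0.46256387 -0.33897055  0.045     ]
side [405 157  10  20 101] [ 0.46653189 -0.33645362  0.045     ]
pin 6.91
mallet 7.012
mould 7.757777777777778
scoop 10.214375
cupel 3.3010204081632653
```

Run:
```python
from h import *
for n in('d4','d8','s4','s8'):
    h=cv2.cvtColor(load(n)['frame'],cv2.COLOR_RGB2HSV); m=((h[...,0]>4)&(h[...,0]<16)&(h[...,1]>190)&(h[...,2]>120)).astype(np.uint8)
    k,l,st,c=cv2.connectedComponentsWithStats(m); i=1+st[1:,4].argmax(); print(n,st[i],c[i])
s=monitor.sense();print(s['clock'],np.round(s['contact_force'],1)); job.hand_in()
```

```text
d4 [331 232   7  15  90] [334.08888889 238.74444444]
d8 [331 232   7  15  89] [333.92134831 238.62921348]
s4 [369 182   3   7  14] [369.71428571 184.64285714]
s8 [368 180   4   9  21] [369.47619048 183.85714286]
33.2167 [-1.   0.   0.6]
the job is handed in; nothing more can be done
```

I handed the job in at 33 s of the 72 s allowed. As far as my checks show, every step was done, but the hand-in gives no verdict.

- **Head:** It was swung to its stop, at about 1.19 rad by my estimate, and the lug sat over the bracket in the pictures.
- **Pin:** It met resistance at tool height 142.1 mm, against 142 mm predicted for home. The pictures showed the collar on the lug. In the last pictures the pin was within about 1 px of where I left it.
- **Cover release:** It was pressed about 7–8 mm, turned 88° anticlockwise and lifted out freely. The force readings while pressing did not match the spring: too low at first, then 24 N net. I confirmed the depth in the side camera before turning.
- **Cover on the mat:** It was set down with about 5 N. It stands about 2 mm from my estimate of the mat's centre by the wrist camera, and within about 4 mm by the other two. I did not view a picture after release because the 12 views were used up, so that it stands upright rests on colour detection only.
- **Bystanders:** Comparing pictures before and after showed only small differences, largest at the scoop, which I took to be shadows. I did not measure their positions.
- **Robot:** The gripper was clear of everything, with no contact force at hand-in.

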